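Unplug the carousel drive, then hold its index plunger out

TASK

Free the sample carousel for hand turning: first pull the red interlock plug straight up out of the sprung socket in the grey drive unit and set it down (not dropped) in the blue tray. Then pull the carousel's black-knobbed index plunger fully up to its stop, so that the pin is clear of its hole in the disc, and finish while still gripping and holding it up against its spring. Keep the plunger down until the plug is in the tray, and leave the wax block, the bench timer and the red-capped bottle where they are.

Things in the scene. Friction and masses are not known exactly. Their poses are not given: they have to be found in the camera images.
- interlock_plug: loose red plug, about 50 g. Origin: centre of its flange's underside (34 x 26 x 4 mm), z up. Grip above: 28 mm along x, 16 along y, z 4 to 38 mm; pinch it across y. Shank below: 13 x 16 mm, down to z = -21. Starts in the socket, flange on the unit's top, axes as the unit's. Sprung rollers resist with up to about 15 N over the first 4 mm up, then it comes easily; grip with 40 N
- drive_unit: fixed grey box, 120 mm along x, 96 mm along y, top at z = 52 mm; origin under its centre. The socket (16 x 18 mm opening, 30 mm deep, straight down, about 1 mm play round the shank) is in the top at x = -15, y = 0 mm in its frame
- tray: fixed open blue tray, 150 mm along x, 120 mm along y, 20 mm high outside, walls and floor 4 mm; origin under its centre
- carousel: fixed carousel: white round base, aluminium disc 170 mm across, top at z = 45 mm, with vials up to 65 mm high; origin under its centre. At its -x edge a grey bracket (top at z = 82 mm, brass bush on it to 88 mm) carries the upright index plunger over the disc, at x = -70, y = 0 mm in its frame. Nothing on it is higher than the plunger knob
- plunger_knob: black ribbed round knob of the index plunger, 22 mm in diameter, 26 mm tall; origin at its centre (105 mm above the worktop when seated), z up. Below it is 4 mm free to the bush and 10 mm to the bracket arm, which runs along the carousel's x. Pinch it from above, across any diameter
- index_plunger (a joint): lift of the plunger (m): 0 seated with its pin 8 mm deep in the hole of the disc, 0.014 fully up at its stop (straight up). The spring pulls it back with about 5 N when seated and 10 N at the stop; let go, it snaps back to 0
- wax_block: bystander: small beige wax block lying flat, 28 mm along x, 45 mm along y, 16 mm high; origin under its centre
- bench_timer: bystander: light grey bench timer, 66 x 66 x 19 mm; origin under its centre
- red_cap_bottle: bystander: white bottle with a red cap, 54 mm across, 120 mm high; origin under its centre

How it is judged:
By the outcome, as a careful person would: the job done as asked, in the order asked, and still so for the second after the job is handed in, while the arm keeps its last pose, push and grip.
It also fails if it takes over 56 s, if anything falls off the work surface, if the arm or the gripper's body presses on something with over 40 N, if the wrist force passes 120 N, or if a joint passes its speed limit or range.

ROBOT

A 7-joint arm with a two-finger parallel gripper is mounted at the origin on a cart in front of the work surface, level with it; the furniture and walls round the work are solid. World frame = base frame: x ahead of the robot, y to its left, z up, the work surface at z = 0. Lengths are in m, angles in rad, forces in N, time in s.
With the tool pointing down it reaches from about 0.425 to 1.025 m from the base axis. Payload 9.4 kg.
Tool frame: the origin (TCP) lies midway between the tips of the shut fingers; the grasp point (between the pads) lies env.pinch_z behind it (env.pinch_z is the distance from the TCP to the grasp point, in m); z points along the fingers, y is the line along which they close (so a half turn about z gives the same grasp; the last joint's range is limited). The gripper opens to 85 mm and grips with 20 to 120 N. Pads are 22 mm wide; open, the fingers measure 114 mm over their backs; the gripper's body (76 mm by 85 mm) begins 54 mm behind the grasp point. The pads swing forward as they close: fully open they stand 13 mm farther back than shut.
Start: joints at [-1.209, 0.599, -0.003, 1.599, 0.002, 0.943, -0.08], TCP at [0.308, 0.656, 0.231] pointing down, gripper open.
Joint ranges: [-2.57, 2.57], [-0.35, 1.97], [-1.29, 1.29], [0.11, 2.56], [-1.05, 4.19], [0.11, 1.86], [-2.63, 2.63]. Speed limits (rad/s): [2.22, 2.22, 3.01, 3.01, 3.14, 3.14, 3.14].

INTERFACE

Orientations are given as a unit quaternion [w, x, y, z].
In Python, from cell import env gives the robot as it stands.
- The arm moves only by the shell command python3 drive.py FILE [OPENING] [FORCE], which reads ROWS from the file FILE. ROWS is a JSON list of rows, 1 to 5 of them, each written [[dx, dy, dz], [rx, ry, rz]]: dx, dy, dz in m, then a rotation vector rx, ry, rz in rad; each row shifts and turns the commanded pose from where the row before left it, along the tool's axes as they then stand; what a row does not reach is not made up. A row lasts 1/10 s, in which the tool goes at most 0.05 m and 0.15 rad, less where a joint would pass 70% of its speed; a pose out of reach is approached as far as the arm can. OPENING is the finger opening in m, set as the command begins (- or left out keeps the last). The fingers move at their own pace and stop on an object; FORCE is the grip in N (left out, the last holds). Time passes only in rows, so rows that do not move let the fingers close. It prints the time, the measured TCP pose, the force, the opening and the grip force at its end. Input that does not fit is refused with a message, and nothing moves.
- env.state(): the state, without advancing time (a new reading comes with each control period).
- env.camera(name): name is "side" or "top" or "wrist"; returns a dict with "frame" (384x512x3 uint8, red, green, blue), "intrinsics" (3x3 intrinsics, pixels), "k1" (the pictures are not rectified: a ray, as slopes to the right and down, at radius r is drawn at 1 + k1 r^2 times it, then the intrinsics apply), "cam_to_world" (4x4, takes a point from camera to world coordinates). Camera axes: x right, y down, z forward; pixel columns grow to the right and rows downward; lengths in m; the calibration is good to about 2 mm. A picture is of the moment at which its call begins. There is no depth.
- env.finish_job(): hands the job in; it is judged then, once.
The state is a dict: "t": time; "qpos": joint angles; "qd": joint speeds; "joint_efforts": joint torques, N m; "tcp_pos": TCP position; "eef_rot": TCP orientation; "ft_force": force on the tool from outside, world axes, zero at the start; "torque": the same for the moment, N m; "width": finger opening in m; "finger_force": force on a finger pad.
Only numpy, scipy, OpenCV 4.12 (cv2) and the standard library are available. Lean on these libraries where they do the work, as an engineer would, in place of code of your own. Each camera call takes 0.05 s, during which the arm holds its last target. There are 200 camera calls.

## Working session

There is one attempt and no reset: what is moved stays moved. The work goes in short steps, Python scripts to look and compute and a shell command to move; the robot and the scene stay as the last step left them, time stands still between calls to the robot, and variables do not carry over. Pictures are saved under pics/ and viewed, at most 10 in all, crops included, and the job is handed in when it is done.

```bash
ls; mkdir -p pics; python3 - <<'E'
from cell import env
import cv2,numpy as np
print(env.pinch_z); s=env.state(); print({k:np.round(v,4).tolist() for k,v in s.items()})
for n in ["top","side"]:
    c=env.camera(n); cv2.imwrite(f"pics/{n}0.png",c["frame"][:,:,::-1]); print(n,c["intrinsics"],c["k1"],np.round(c["cam_to_world"],4))
E
```

```text
cell.py
drive.py
pics
0.0187
{'t': 0.0, 'qpos': [-1.2087, 0.6001, -0.0025, 1.6002, 0.0018, 0.9429, -0.0798], 'qd': [0.0009, 0.0001, 0.001, 0.0014, -0.0006, -0.0005, 0.0005], 'joint_efforts': [-0.0004, -77.6454, 1.5647, -25.8017, 0.0123, 0.0087, 0.0], 'tcp_pos': [0.3079, 0.6559, 0.2304], 'eef_rot': [-0.0001, 0.2176, 0.976, -0.0008], 'ft_force': [-0.5716, -0.9114, 0.0585], 'torque': [-0.0457, -0.0314, -0.0105], 'finger_force': 0.0, 'width': 0.0851}
top [[388.28412318   0.         262.03623539]
 [  0.         388.28412318 188.99134928]
 [  0.           0.           1.        ]] -0.04932258316361504 [[-0.0254 -0.9967  0.0765  0.5451]
 [-0.9996  0.0245 -0.0131  0.0609]
 [ 0.0112 -0.0768 -0.997   1.0697]
 [ 0.      0.      0.      1.    ]]
side [[469.44223561   0.         257.13791083]
 [  0.         469.44223561 189.53679642]
 [  0.           0.           1.        ]] -0.183171746598791 [[-0.9974  0.034  -0.0631  0.6892]
 [ 0.0712  0.5735 -0.8161  1.3612]
 [ 0.0085 -0.8185 -0.5744  1.0164]
 [ 0.      0.      0.      1.    ]]
```

View pics/top0.png

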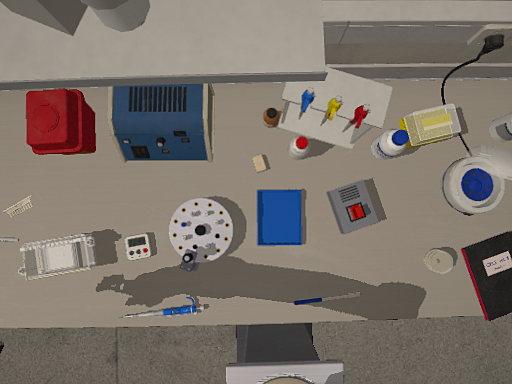

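View pics/side0.png

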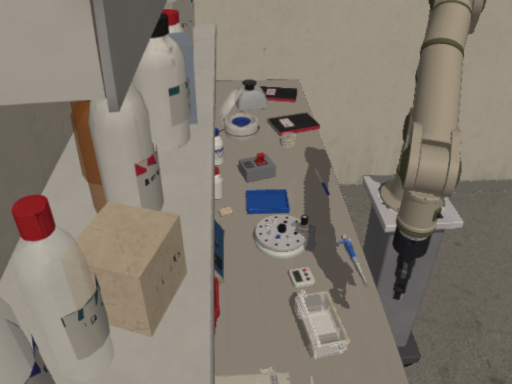

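```bash
cat > h.py <<'E'
import cv2,numpy as np
from cell import env
def ray(c,uv):
    K=c["intrinsics"];d=(np.array(uv,float)-K[:2,2])/K[0,0]; s=d.copy()
    for _ in range(20): s=d/(1+c["k1"]*(s@s))
    T=c["cam_to_world"]; return T[:3,3],T[:3,:3]@np.array([s[0],s[1],1])
def onz(c,uv,z):
    o,d=ray(c,uv); return o+d*(z-o[2])/d[2]
def tri(c1,u1,c2,u2):
    (a,d),(b,e)=ray(c1,u1),ray(c2,u2); d=d/np.linalg.norm(d);e=e/np.linalg.norm(e)
    t=np.linalg.lstsq(np.c_[d,-e],b-a,rcond=None)[0]; p,q=a+d*t[0],b+e*t[1]
    return (p+q)/2,np.linalg.norm(p-q)
def proj(c,P):
    T=c["cam_to_world"];p=T[:3,:3].T@(np.array(P)-T[:3,3]);s=p[:2]/p[2]
    return s*(1+c["k1"]*(s@s))*c["intrinsics"][0,0]+c["intrinsics"][:2,2]
def crop(f,x,y,w,h,k):
    return cv2.resize(f[y:y+h,x:x+w],None,fx=k,fy=k,interpolation=cv2.INTER_CUBIC)
E
python3 - <<'E'
from h import *
t=cv2.imread("pics/top0.png");s=cv2.imread("pics/side0.png")
cv2.imwrite("pics/crops.png",np.vstack([np.hstack([crop(t,320,170,66,50+16,6)[:300*1+96],crop(t,165,190,66,66,6)]),])) 
a=crop(t,320,172,66,66,6);b=crop(t,165,212,66,66,6)[:, :]
c=crop(s,230,145,50,38,7.92);d=crop(s,275,205,50,38,7.92)
c=cv2.resize(c,(396,204+96));d=cv2.resize(d,(396,300));a=cv2.resize(a,(300,300));b=cv2.resize(b,(300,300))
cv2.imwrite("pics/crops.png",np.vstack([np.hstack([a,c]),np.hstack([b,d])]))
E
```

```text
(no output)
```

View pics/crops.png

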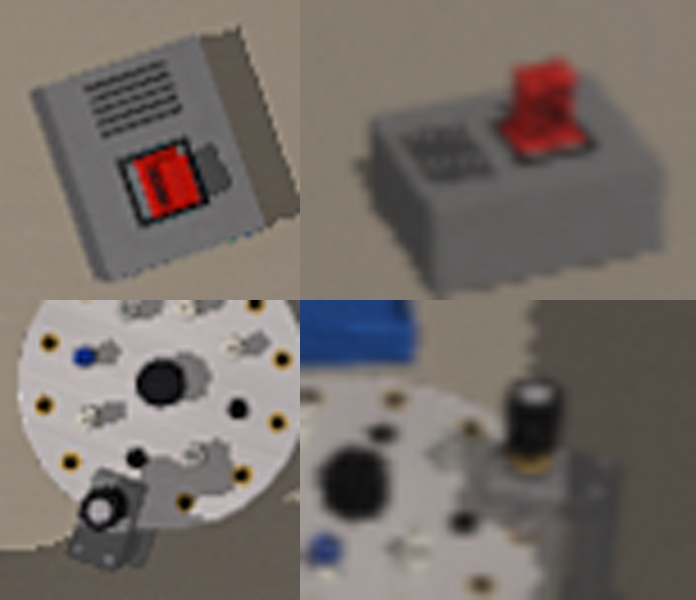

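```bash
python3 - <<'E'
from h import *
ct,cs=env.camera("top"),env.camera("side")
# unit top corners from crop
un=[(320+x/4.545,172+y/4.545) for x,y in [(50,90),(200,37),(265,225),(115,277)]]
print("unit top corners",[np.round(onz(ct,u,.052)[:2],4).tolist() for u in un])
us=[(230+x/7.92,145+y/7.89) for x,y in [(372,125),(0,0)]]
for n,c,z in [("top",ct,.09),("side",cs,.09)]:
    hsv=cv2.cvtColor(c["frame"],cv2.COLOR_RGB2HSV)
    m=(((hsv[...,0]<8)|(hsv[...,0]>172))&(hsv[...,1]>140)&(hsv[...,2]>60)).astype(np.uint8)
    x0,y0,x1,y1=(340,195,375,230) if n=="top" else (245,145,280,175)
    q=np.zeros_like(m);q[y0:y1,x0:x1]=m[y0:y1,x0:x1]
    for r in range(y0,y1):
        if q[r].any(): print(r,x0,''.join('%4d'%v if k else '   .' for v,k in zip(hsv[r,x0:x1,2],q[r,x0:x1])))
# tray blue
hsv=cv2.cvtColor(ct["frame"],cv2.COLOR_RGB2HSV)
m=((abs(hsv[...,0].astype(int)-110)<12)&(hsv[...,1]>170)).astype(np.uint8);q=np.zeros_like(m);q[175:260,245:320]=m[175:260,245:320]
r=cv2.minAreaRect(cv2.findNonZero(q));print(r);b=cv2.boxPoints(r)
P=np.array([onz(ct,u,.02)[:2] for u in b]);print("tray",P.round(4).tolist(),P.mean(0),[np.linalg.norm(P[i]-P[i-1]) for i in range(4)])
# knob
print("knob top",tri(ct,(187.2,257.8),cs,(304.7,216.9)),onz(ct,(187.2,257.8),.118))
v=ct["frame"].min(2);print(v[246:268,178:202])
print(cs["frame"].min(2)[210:228,296:316])
E
```

```text
unit top corners [[0.6112, -0.1341], [0.64, -0.2233], [0.5298, -0.2564], [0.5023, -0.1676]]
204 340    .   .   .   .   .   .   .   .   .   .   .   .   .   .   .   .   . 100 103   .   .   .   .   .   .   .   .   .   .   .   .   .   .   .   .
205 340    .   .   .   .   .   .   .   .   .   .   .   .   .   .  93 146 154 158 139   .   .   .   .   .   .   .   .   .   .   .   .   .   .   .   .
206 340    .   .   .   .   .   .   .   .   .   .   .  63 137 154 144 144 142 152 157 166 153   .   .   .   .   .   .   .   .   .   .   .   .   .   .
207 340    .   .   .   .   .   .   .   .   . 121 150 159 176 167 133 142 153 166 177 183 195  82   .   .   .   .   .   .   .   .   .   .   .   .   .
208 340    .   .   .   .   .   .   .   .   .   . 181 193 135 128 114 181 191 183 178 177 188 103   .   .   .   .   .   .   .   .   .   .   .   .   .
209 340    .   .   .   .   .   .   .   .   .   . 178 193 117  79  98 170 186 180 176 176 180 155   .   .   .   .   .   .   .   .   .   .   .   .   .
210 340    .   .   .   .   .   .   .   .   .   . 166 190 136  65   . 132 180 182 176 173 175 194  85   .   .   .  
[... 6463 characters left out ...]
  69  70
   71  70]
 [ 80 103 134 139 109  48  21  19  18  18  18  36  58  68  69  70  69  69
   70  70]
 [ 46  67 116 143 117  53  22  19  21  18  21  36  58  68  68  70  71  70
   69  70]
 [ 71  75  94 119 105  41  14  17  19  21  23  44  63  70  69  69  69  69
   69  70]
 [ 88  92  91  85  64  29  19  16  20  21  30  53  67  68  68  69  70  70
   70  69]
 [ 94  93  89  76  58  35  24  20  24  30  47  80  82  65  64  65  67  72
   71  71]
 [ 96  93  88  86  80  55  39  36  37  48  63  84  80  63  62  62  70  78
   72  66]
 [ 98  93  94  94  88  70  59  56  59  62  74  89  80  63  61  60  64  68
   65  65]
 [ 99  90  93 100  99  93  81  73  74  79  91  96  82  63  60  62  63  63
   64  64]]
```

The top view shows the plug at about (358,211) on the grey unit, the tray at (279,217), the carousel disc at (201,230) and its knob at (187,258). The unit's yaw comes out at about 17°. I'll start moving toward a hover over the plug.

```bash
echo '[[[-0.0294, -0.0335, 0], [0, 0, 0]], [[-0.0294, -0.0335, 0], [0, 0, 0]], [[-0.0294, -0.0335, 0], [0, 0, 0]], [[-0.0294, -0.0335, 0], [0, 0, 0]], [[-0.0294, -0.0335, 0], [0, 0, 0]]]' > path.dat && python3 drive.py path.dat 0.06
python3 - <<'E'
from h import *
ct=env.camera("top");cs=env.camera("side")
print("plug top",onz(ct,(358.4,211.0),.09),tri(ct,(358.4,211.0),cs,(260.7,154.3)))
for P in [(.5565,-.1998,.09),(.585,-.191,.09)]: print(proj(ct,P),proj(cs,P))
print("disc hub",onz(ct,(165+160/4.545,212+82/4.545),.06))
E
```

```text
t: 0.7
tcp_pos: [0.3702, 0.4404, 0.2312]
eef_rot: [0.0, 0.218, 0.976, -0.0]
ft_force: [0.8, 0.7, 0.6]
width: 0.06
finger_force: 0.0
plug top [ 0.55829304 -0.19475038  0.09      ] (array([ 0.55740023, -0.1954796 ,  0.08676934]), np.float64(0.0018847559302747248))
[360.40254733 211.6547457 ] [260.61295317 152.98929237]
[356.4842154  200.51463119] [253.40980233 154.36669749]
disc hub [0.51996275 0.21031457 0.06      ]
```

```bash
for i in 1 2 3; do echo '[[[-0.0293, -0.0332, 0], [0, 0, 0]], [[-0.0293, -0.0332, 0], [0, 0, 0]], [[-0.0293, -0.0332, 0], [0, 0, 0]], [[-0.0293, -0.0332, 0], [0, 0, 0]], [[-0.0293, -0.0332, 0], [0, 0, 0]]]' > path.dat && python3 drive.py path.dat | grep -E "t:|tcp"; done
for i in 1 2 3; do echo '[[[0, 0, 0], [0, 0, 0.15]], [[0, 0, 0], [0, 0, 0.15]], [[0, 0, 0], [0, 0, 0.15]], [[0, 0, 0], [0, 0, 0.15]], [[0, 0, 0], [0, 0, 0.15]]]' > path.dat && python3 drive.py path.dat | grep rot; done
echo '[[[0, 0, 0], [0, 0, 0.15]], [[0, 0, 0], [0, 0, 0.009]], [[0, 0, 0], [0, 0, 0]]]' > path.dat && python3 drive.py path.dat
python3 - <<'E'
from h import *
print(env.state()["qpos"])
c=env.camera("wrist");cv2.imwrite("pics/w1.png",c["frame"][:,:,::-1]);print(np.round(c["cam_to_world"],3).tolist(),c["k1"],c["intrinsics"][0])
for z in(.052,.09): print(proj(c,(.557,-.197,z)))
E
```

```text
t: 1.3
tcp_pos: [0.4324, 0.2285, 0.2314]
eef_rot: [0.0, 0.217, 0.976, 0.0]
t: 1.8
tcp_pos: [0.4947, 0.0158, 0.2315]
eef_rot: [0.0, 0.217, 0.976, 0.0]
t: 2.3
tcp_pos: [0.5569, -0.1968, 0.2313]
eef_rot: [0.0, 0.217, 0.976, 0.0]
eef_rot: [-0.0, 0.562, 0.827, 0.0]
eef_rot: [0.0, 0.826, 0.564, 0.0]
eef_rot: [-0.0, 0.975, 0.222, 0.0]
t: 4.1
tcp_pos: [0.5565, -0.1949, 0.2311]
eef_rot: [0.0, 0.989, 0.149, -0.0]
ft_force: [0.8, 0.2, -0.3]
width: 0.06
finger_force: 0.0
[-0.27795472  0.5426632   0.78780802  1.94870448 -0.50479321  0.85729647
 -0.49285488]
[[0.293, -0.908, -0.299, 0.634], [-0.956, -0.279, -0.092, -0.172], [0.0, 0.313, -0.95, 0.375], [0.0, 0.0, 0.0, 1.0]] -0.06631288518081782 [291.98094246   0.         255.15526327]
[256.44593292 169.46592919]
[256.61426201 178.55932603]
```

View pics/w1.png

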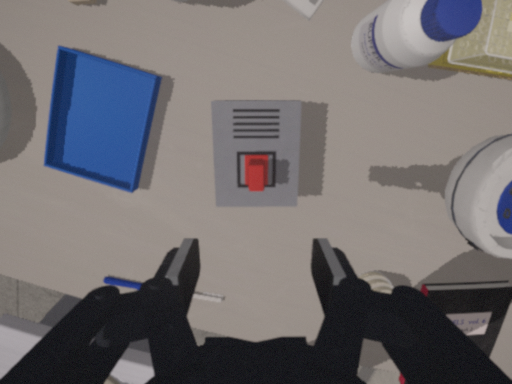

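The wrist view shows the unit square to the gripper. The red plug is at about (256,172), between the fingers' column lines. Next I'll refine its position and yaw.

```bash
cat >> h.py <<'E'
def red(c,x0,y0,x1,y1):
    hsv=cv2.cvtColor(c["frame"],cv2.COLOR_RGB2HSV)
    m=(((hsv[...,0]<8)|(hsv[...,0]>172))&(hsv[...,1]>140)&(hsv[...,2]>60)).astype(np.uint8)
    q=np.zeros_like(m);q[y0:y1,x0:x1]=m[y0:y1,x0:x1]; return q,hsv
E
python3 - <<'E'
from h import *
c=env.camera("wrist");q,h=red(c,230,140,290,210)
for r in range(148,195): print(r,''.join('%4d'%v if k else '   .' for v,k in zip(h[r,240:275,2],q[r,240:275])))
g=(h[...,1]<40)&(h[...,2]>70)&(h[...,2]<125);m=np.zeros(g.shape,np.uint8);m[90:215,200:315]=g[90:215,200:315]
m=cv2.morphologyEx(m,cv2.MORPH_OPEN,np.ones((5,5)));k=max(cv2.findContours(m,0,1)[0],key=cv2.contourArea)
r=cv2.minAreaRect(k);print(r);b=cv2.boxPoints(r);P=np.array([onz(c,u,.052)[:2] for u in b]);print(P,P.mean(0))
for i in range(4):
    d=P[i]-P[i-1];print(np.linalg.norm(d),np.degrees(np.arctan2(d[1],d[0])))
E
```

```text
148    .   .   .   .   .   .   .   .   .   .   .   .   .   .   .   .   .   .   .   .   .   .   .   .   .   .   .   .   .   .   .   .   .   .   .
149    .   .   .   .   .   .   .   .   .   .   .   .   .   .   .   .   .   .   .   .   .   .   .   .   .   .   .   .   .   .   .   .   .   .   .
150    .   .   .   .   .   .   .   .   .   .   .   .   .   .   .   .   .   .   .   .   .   .   .   .   .   .   .   .   .   .   .   .   .   .   .
151    .   .   .   .   .   .   .   .   .   .   .   .   .   .   .   .   .   .   .   .   .   .   .   .   .   .   .   .   .   .   .   .   .   .   .
152    .   .   .   .   .   .   .   .   .   .   .   .   .   .   .   .   .   .   .   .   .   .   .   .   .   .   .   .   .   .   .   .   .   .   .
153    .   .   .   .   .   .   .   .   .   .   .   .   .   .   .   .   .   .   .   .   .   .   .   .   .   .   .   .   .   .   .   .   .   .   .
154    .   .   .   .   .   .   .   .   .   .   .   .   .   .   .   .   .   .   .   .   .   .   .   .   .   .   .   .   .   .   .   .   .   .   .
155    .   .   .   .   .   . 137 134 134 136 134 135 133 135 135 135 133 133 135 133 
[... 5343 characters left out ...]
.   .   .   .   .   .   .   .   .   .   .   .   .   .   .   .   .   .   .   .   .
193    .   .   .   .   .   .   .   .   .   .   .   .   .   .   .   .   .   .   .   .   .   .   .   .   .   .   .   .   .   .   .   .   .   .   .
194    .   .   .   .   .   .   .   .   .   .   .   .   .   .   .   .   .   .   .   .   .   .   .   .   .   .   .   .   .   .   .   .   .   .   .
((279.5, 148.0), (92.0, 69.0), 90.0)
[[ 0.62410054 -0.16364809]
 [ 0.64594647 -0.23400096]
 [ 0.54854598 -0.27032548]
 [ 0.52483396 -0.19300335]] [ 0.58585674 -0.21524447]
0.10351610957004047 16.474076921477977
0.07366661731565985 -72.74942098918501
0.10395347626395295 -159.54751053481394
0.08087627932081973 107.04896336652577
```

```bash
python3 - <<'E'
from h import *
c=env.camera("wrist");p=onz(c,(255.8,177.3),.09);print(p)
print([np.round(onz(c,u,.09),4) for u in [(248.7,177),(263,177),(256,164.5),(256,190)]])
s=env.state();from scipy.spatial.transform import Rotation as R
w=s["eef_rot"];M=R.from_quat([*w[1:],w[0]]).as_matrix();print(s["tcp_pos"],M.round(3));print("tool d",M.T@(np.r_[p[:2],.0625]-s["tcp_pos"]))
E
```

```text
[ 0.557899   -0.19605642  0.09      ]
[array([ 0.5561, -0.1891,  0.09  ]), array([ 0.5603, -0.2029,  0.09  ]), array([ 0.5706, -0.1924,  0.09  ]), array([ 0.545 , -0.2002,  0.09  ])]
[ 0.55630716 -0.19525969  0.23135839] [[ 0.956  0.292  0.   ]
 [ 0.292 -0.956  0.   ]
 [ 0.    -0.    -1.   ]]
tool d [0.00124953 0.00123865 0.16885861]
```

```bash
echo '[[[0.0012, 0.0012, 0.03], [0, 0, 0]], [[0, 0, 0.04], [0, 0, 0]], [[0, 0, 0.04], [0, 0, 0]], [[0, 0, 0.03], [0, 0, 0]], [[0, 0, 0.02], [0, 0, 0]]]' > path.dat && python3 drive.py path.dat 0.05 40; echo '[[[0, 0, 0.009], [0, 0, 0]], [[0, 0, 0], [0, 0, 0]], [[0, 0, 0], [0, 0, 0]]]' > path.dat && python3 drive.py path.dat ; echo '[[[0, 0, 0], [0, 0, 0]], [[0, 0, 0], [0, 0, 0]], [[0, 0, 0], [0, 0, 0]], [[0, 0, 0], [0, 0, 0]], [[0, 0, 0], [0, 0, 0]]]' > path.dat && python3 drive.py path.dat 0.0 45; echo '[[[0, 0, 0], [0, 0, 0]], [[0, 0, 0], [0, 0, 0]], [[0, 0, 0], [0, 0, 0]]]' > path.dat && python3 drive.py path.dat
```

```text
t: 4.75
tcp_pos: [0.557, -0.1959, 0.0692]
eef_rot: [-0.001, 0.989, 0.147, -0.001]
ft_force: [0.5, 0.1, 0.0]
width: 0.0499
finger_force: 0.0
t: 5.05
tcp_pos: [0.5582, -0.1965, 0.0632]
eef_rot: [0.0, 0.989, 0.146, 0.001]
ft_force: [-1.2, 0.3, 0.0]
width: 0.0502
finger_force: 0.0
t: 5.55
tcp_pos: [0.5582, -0.196, 0.0632]
eef_rot: [-0.0, 0.989, 0.147, 0.001]
ft_force: [-0.9, 1.2, 6.9]
width: 0.0151
finger_force: 45.4
t: 5.85
tcp_pos: [0.5582, -0.196, 0.0633]
eef_rot: [-0.0, 0.989, 0.147, 0.001]
ft_force: [-0.2, 1.2, 7.5]
width: 0.0153
finger_force: 45.4
```

```bash
echo '[[[0, 0, -0.002], [0, 0, 0]], [[0, 0, -0.002], [0, 0, 0]], [[0, 0, -0.002], [0, 0, 0]], [[0, 0, -0.003], [0, 0, 0]], [[0, 0, -0.004], [0, 0, 0]]]' > path.dat && python3 drive.py path.dat; echo '[[[0, 0, -0.01], [0, 0, 0]], [[0, 0, -0.015], [0, 0, 0]], [[0, 0, -0.02], [0, 0, 0]], [[0, 0, -0.02], [0, 0, 0]], [[0, 0, 0], [0, 0, 0]]]' > path.dat && python3 drive.py path.dat
python3 - <<'E'
from h import *
c=env.camera("top");cv2.imwrite("pics/t2.png",crop(c["frame"],230,150,180,130,4)[:,:,::-1])
c=env.camera("side");cv2.imwrite("pics/s2.png",crop(c["frame"],200,100,110,110,5)[:,:,::-1])
E
```

```text
t: 6.35
tcp_pos: [0.5579, -0.1963, 0.0761]
eef_rot: [0.0, 0.989, 0.146, 0.0]
ft_force: [-0.0, -0.4, -0.9]
width: 0.0151
finger_force: 46.5
t: 6.85
tcp_pos: [0.5591, -0.197, 0.1438]
eef_rot: [0.001, 0.989, 0.146, 0.002]
ft_force: [-0.3, -0.0, -0.2]
width: 0.0148
finger_force: 46.5
```

View pics/s2.png

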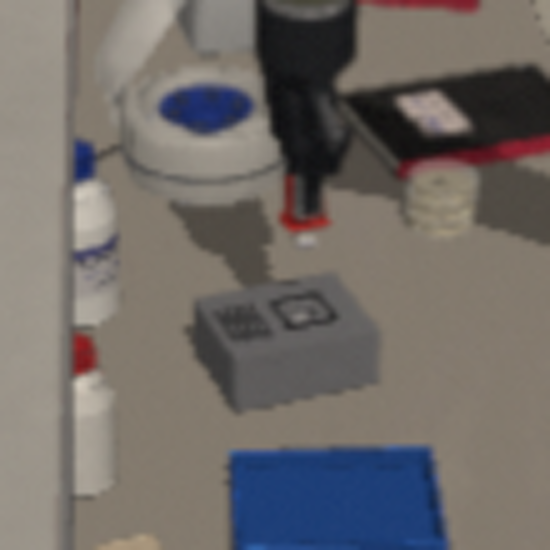

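The side view shows the plug out and upright: flange at about (261,144), white shank below it, socket empty.

```bash
python3 - <<'E'
from h import *
print(proj(env.camera("side"),(.5591,-.197,.1326)))
E
echo '[[[0.0098, -0.039, 0], [0, 0, 0]], [[0.0098, -0.039, 0], [0, 0, 0]], [[0.0098, -0.039, 0], [0, 0, 0]], [[0.0098, -0.039, 0], [0, 0, 0]], [[0.0098, -0.039, 0], [0, 0, 0]]]' > path.dat && python3 drive.py path.dat; echo '[[[0, 0, 0.02], [0, 0, 0]], [[0, 0, 0.03], [0, 0, 0]], [[0, 0, 0.03], [0, 0, 0]], [[0, 0, 0.015], [0, 0, 0]], [[0, 0, 0], [0, 0, 0]]]' > path.dat && python3 drive.py path.dat
```

```text
[260.12990379 143.76545127]
t: 7.5
tcp_pos: [0.5475, 0.0062, 0.1397]
eef_rot: [0.0, 0.989, 0.146, -0.001]
ft_force: [0.8, 0.1, -1.3]
width: 0.0149
finger_force: 46.6
t: 8.0
tcp_pos: [0.5466, 0.0046, 0.043]
eef_rot: [-0.0, 0.989, 0.146, -0.002]
ft_force: [0.1, -0.1, -0.2]
width: 0.0154
finger_force: 46.5
```

```bash
echo '[[[0, 0, 0.002], [0, 0, 0]], [[0, 0, 0.002], [0, 0, 0]], [[0, 0, 0.001], [0, 0, 0]], [[0, 0, 0], [0, 0, 0]]]' > path.dat && python3 drive.py path.dat; echo '[[[0, 0, 0.001], [0, 0, 0]], [[0, 0, 0], [0, 0, 0]]]' > path.dat && python3 drive.py path.dat;echo '[[[0, 0, 0.001], [0, 0, 0]], [[0, 0, 0], [0, 0, 0]]]' > path.dat && python3 drive.py path.dat
```

```text
t: 8.4
tcp_pos: [0.5484, 0.0049, 0.0408]
eef_rot: [-0.0, 0.989, 0.146, 0.0]
ft_force: [-0.1, 0.6, 0.7]
width: 0.0151
finger_force: 46.5
t: 8.6
tcp_pos: [0.5483, 0.0048, 0.0395]
eef_rot: [-0.0, 0.989, 0.146, 0.0]
ft_force: [-0.1, -0.0, -1.2]
width: 0.015
finger_force: 46.5
t: 8.8
tcp_pos: [0.5481, 0.0048, 0.0382]
eef_rot: [-0.0, 0.989, 0.146, -0.0]
ft_force: [-0.9, 0.7, -1.2]
width: 0.0153
finger_force: 46.5
```

```bash
echo '[[[0, 0, 0.001], [0, 0, 0]], [[0, 0, 0], [0, 0, 0]]]' > path.dat && python3 drive.py path.dat|grep -E "tcp|ft_";echo '[[[0, 0, 0.001], [0, 0, 0]], [[0, 0, 0], [0, 0, 0]]]' > path.dat && python3 drive.py path.dat|grep -E "tcp|ft_"
```

```text
tcp_pos: [0.5481, 0.0047, 0.0372]
ft_force: [-0.4, 0.9, -0.3]
tcp_pos: [0.5482, 0.0047, 0.0363]
ft_force: [-0.8, -0.0, 0.1]
```

```bash
echo '[[[0, 0, 0.0007], [0, 0, 0]], [[0, 0, 0], [0, 0, 0]]]' > path.dat && python3 drive.py path.dat|grep -E "tcp|ft_";echo '[[[0, 0, 0.0007], [0, 0, 0]], [[0, 0, 0], [0, 0, 0]]]' > path.dat && python3 drive.py path.dat|grep -E "tcp|ft_"
```

```text
tcp_pos: [0.5482, 0.0047, 0.0362]
ft_force: [-2.9, 0.4, 9.7]
tcp_pos: [0.5483, 0.0047, 0.0361]
ft_force: [-3.1, 0.7, 18.8]
```

Contact came at exactly the expected height. I'll ease the push, release, and rise.

```bash
echo '[[[0, 0, -0.0005], [0, 0, 0]], [[0, 0, 0], [0, 0, 0]]]' > path.dat && python3 drive.py path.dat - 20|grep -E "tcp|ft_|fing";echo '[[[0, 0, 0], [0, 0, 0]], [[0, 0, 0], [0, 0, 0]], [[0, 0, 0], [0, 0, 0]], [[0, 0, 0], [0, 0, 0]]]' > path.dat && python3 drive.py path.dat 0.05;echo '[[[0, 0, -0.02], [0, 0, 0]], [[0, 0, -0.03], [0, 0, 0]], [[0, 0, -0.04], [0, 0, 0]], [[0, 0, -0.04], [0, 0, 0]], [[0, 0, 0], [0, 0, 0]]]' > path.dat && python3 drive.py path.dat
python3 - <<'E'
from h import *
a=crop(env.camera("wrist")["frame"],56,0,400,384,1.4);b=crop(env.camera("side")["frame"],220,160,60,80,4)
cv2.imwrite("pics/p3.png",np.hstack([a[:320],cv2.copyMakeBorder(b,0,0,0,0,0)])[:,:,::-1])
E
```

```text
tcp_pos: [0.5483, 0.0047, 0.0361]
ft_force: [-3.3, 0.3, 11.7]
finger_force: 48.1
t: 10.2
tcp_pos: [0.5481, 0.0047, 0.0352]
eef_rot: [0.0, 0.989, 0.146, -0.0]
ft_force: [-0.9, -0.8, -0.6]
width: 0.0501
finger_force: 0.0
t: 10.7
tcp_pos: [0.5502, 0.0042, 0.1694]
eef_rot: [0.0, 0.989, 0.146, 0.003]
ft_force: [1.1, -0.4, -0.8]
width: 0.0501
finger_force: 0.0
```

View pics/p3.png

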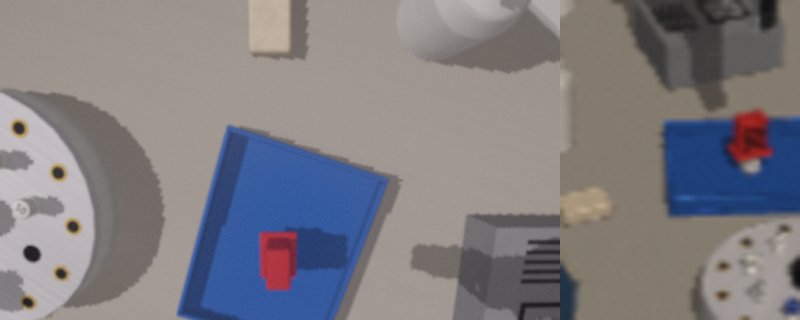

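The plug stands upright on the tray floor, at about (278,262) in the left crop, and the socket is empty. Now I'll hover over the knob.

```bash
echo '[[[-0.004, -0.0414, -0.008], [0, 0, 0]], [[-0.004, -0.0414, -0.008], [0, 0, 0]], [[-0.004, -0.0414, -0.008], [0, 0, 0]], [[-0.004, -0.0414, -0.008], [0, 0, 0]], [[-0.004, -0.0414, -0.008], [0, 0, 0]]]' > path.dat && python3 drive.py path.dat|grep tcp; echo '[[[-0.004, -0.0414, 0], [0, 0, 0]], [[0, 0, 0], [0, 0, 0]], [[0, 0, 0], [0, 0, 0.131]], [[0, 0, 0], [0, 0, 0.131]], [[0, 0, 0], [0, 0, 0.131]]]' > path.dat && python3 drive.py path.dat|grep -E "tcp|rot"; echo '[[[0, 0, 0], [0, 0, 0.131]], [[0, 0, 0], [0, 0, 0.131]], [[0, 0, 0], [0, 0, 0]]]' > path.dat && python3 drive.py path.dat
python3 - <<'E'
from h import *
print(env.state()["qpos"])
c=env.camera("wrist");cv2.imwrite("pics/w4.png",c["frame"][:,:,::-1])
for z in(.118,.088): print(proj(c,(.4545,.2348,z)))
E
```

```text
tcp_pos: [0.4676, 0.1983, 0.2044]
tcp_pos: [0.4528, 0.2349, 0.2043]
eef_rot: [0.001, 0.999, -0.052, -0.001]
t: 12.1
tcp_pos: [0.4529, 0.2348, 0.204]
eef_rot: [0.001, 0.984, -0.181, -0.0]
ft_force: [-0.8, 0.4, -0.5]
width: 0.05
finger_force: 0.0
[-1.28986949  0.61009152  1.09109306  2.15104208 -0.75093685  0.83650816
 -1.6590394 ]
[253.80055689 195.0809386 ]
[253.84098292 184.5792257 ]
```

View pics/w4.png

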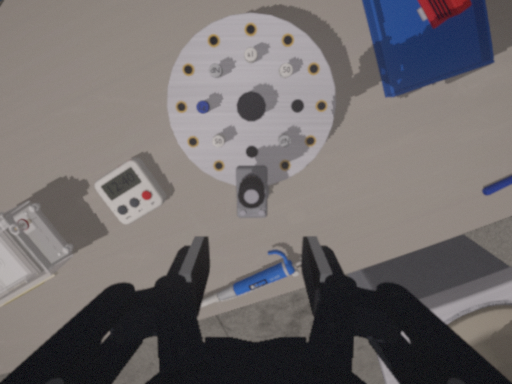

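The wrist view shows the bracket upright in the image and the knob's light top at about (251,196). My prediction was (254,195), so I'll refine it.

```bash
python3 - <<'E'
from h import *
from scipy.spatial.transform import Rotation as R
c=env.camera("wrist");g=c["frame"].min(2).astype(int)
q=np.zeros(g.shape,np.uint8);q[186:208,240:262]=g[186:208,240:262]<60
k=max(cv2.findContours(q,0,1)[0],key=cv2.contourArea);print("dark",cv2.boundingRect(k))
for r in range(174,214,2): print(r,g[r,236:268])
b=np.zeros(g.shape,np.uint8);b[187:206,243:260]=g[187:206,243:260]>70
n,l,st,ce=cv2.connectedComponentsWithStats(b);print(st,ce)
i=1+st[1:,4].argmax();p=onz(c,ce[i],.118);print(p)
s=env.state();w=s["eef_rot"];M=R.from_quat([*w[1:],w[0]]).as_matrix()
print("tool d",M.T@(np.r_[p[:2],.090]-s["tcp_pos"]),s["tcp_pos"],M.round(3).tolist())
E
```

```text
dark (240, 186, 22, 21)
174 [132 123 121 123 124 124 120 122 117 113 108  97  83  77  72  68  67  71
  72  76  77  83  82  88  86  86  84  86  85  85  86  98]
176 [137 127 123 124 122 120 119 113 101  87  73  67  64  59  60  53  57  60
  63  57  61  61  72  80  86  86  85  84  85  83  86  99]
178 [138 126 124 121 122 115 101  82  72  65  55  52  51  49  52  53  51  49
  52  50  52  55  56  61  68  79  86  85  84  84  86  97]
180 [137 127 122 123 120 105  79  55  52  51  51  53  47  47  46  49  51  48
  50  45  47  48  50  52  56  67  79  84  83  82  84  98]
182 [137 125 121 113  99  77  61  50  46  49  48  48  48  48  49  46  52  46
  49  48  47  49  49  47  52  58  66  76  82  85  84  99]
184 [137 124 118 102  71  54  49  46  48  48  55  47  50  52  52  53  50  48
  49  51  47  48  49  47  47  50  57  67  78  82  85  97]
186 [125 121 114  92  59  46  53  54  56  53  51  54  55  56  52  53  50  53
  49  53  50  49  51  52  46  49  51  60  74  79  80  85]
188 [124 120 108  76  57  53  53  53  55  52  54  56  56  59  61  65  60  56
  52  46  51  54  51  48  45  50  52  59  73  83  84  
[... 1379 characters left out ...]
129 130 129 123 120 131 137 138 138 137 138 137 135
 138 138 135 134 134 130 126 125 123 112 102  99 107 120]
212 [128 131 138 142 146 145 143 143 138 128 121 131 133 136 135 135 136 134
 136 132 133 134 138 143 145 145 142 133 118  97 103 118]
[[     0      0    512    384 196403]
 [   243    189     17     16    203]
 [   243    205      1      1      1]
 [   259    205      1      1      1]] [[255.5047428  191.49511973]
 [250.95566502 196.08866995]
 [243.         205.        ]
 [259.         205.        ]]
[0.45455094 0.23739817 0.118     ]
tool d [ 0.00057027 -0.00304452  0.11453234] [0.45304986 0.23493342 0.20453787] [[0.937, -0.35, -0.001], [-0.35, -0.937, -0.002], [-0.0, 0.002, -1.0]]
```

```bash
echo '[[[0.0006, -0.0026, 0.02], [0, 0, 0]], [[0, 0, 0.03], [0, 0, 0]], [[0, 0, 0.03], [0, 0, 0]], [[0, 0, 0.02], [0, 0, 0]], [[0, 0, 0.0125], [0, 0, 0]]]' > path.dat && python3 drive.py path.dat|grep -E "tcp|ft";echo '[[[0, 0, 0], [0, 0, 0]], [[0, 0, 0], [0, 0, 0]], [[0, 0, 0], [0, 0, 0]]]' > path.dat && python3 drive.py path.dat|grep -E "tcp|ft"; echo '[[[0, 0, 0], [0, 0, 0]], [[0, 0, 0], [0, 0, 0]], [[0, 0, 0], [0, 0, 0]], [[0, 0, 0], [0, 0, 0]]]' > path.dat && python3 drive.py path.dat 0.03|grep -E "tcp|ft|wid"; echo '[[[0, 0, 0], [0, 0, 0]], [[0, 0, 0], [0, 0, 0]], [[0, 0, 0], [0, 0, 0]], [[0, 0, 0], [0, 0, 0]], [[0, 0, 0], [0, 0, 0]]]' > path.dat && python3 drive.py path.dat 0.0 40
```

```text
tcp_pos: [0.4541, 0.2372, 0.0912]
ft_force: [-0.0, 0.3, 0.3]
tcp_pos: [0.4551, 0.2377, 0.0936]
ft_force: [0.0, 0.4, -0.4]
tcp_pos: [0.4547, 0.2379, 0.093]
ft_force: [-0.0, 0.8, 0.7]
width: 0.0299
t: 13.9
tcp_pos: [0.4547, 0.2377, 0.093]
eef_rot: [-0.0, 0.984, -0.18, -0.0]
ft_force: [-1.0, -0.2, 5.6]
width: 0.0203
finger_force: 38.9
```

```bash
echo '[[[0, 0, 0], [0, 0, 0]], [[0, 0, 0], [0, 0, 0]]]' > path.dat && python3 drive.py path.dat - 70|grep -E "tcp|ft|wid|fin"; echo '[[[0, 0, -0.002], [0, 0, 0]], [[0, 0, -0.002], [0, 0, 0]], [[0, 0, -0.002], [0, 0, 0]], [[0, 0, -0.002], [0, 0, 0]], [[0, 0, 0], [0, 0, 0]]]' > path.dat && python3 drive.py path.dat|grep -E "tcp|ft"; echo '[[[0, 0, -0.002], [0, 0, 0]], [[0, 0, -0.002], [0, 0, 0]], [[0, 0, 0], [0, 0, 0]]]' > path.dat && python3 drive.py path.dat
```

```text
tcp_pos: [0.4547, 0.2378, 0.0931]
ft_force: [-2.1, 0.2, 6.3]
width: 0.0196
finger_force: 68.0
tcp_pos: [0.4547, 0.2377, 0.1009]
ft_force: [0.6, -0.5, -8.8]
t: 14.9
tcp_pos: [0.4547, 0.2377, 0.105]
eef_rot: [0.0, 0.984, -0.18, 0.0]
ft_force: [1.2, -1.0, -10.5]
width: 0.0192
finger_force: 68.6
```

```bash
for i in 1; do echo '[[[0, 0, -0.001], [0, 0, 0]], [[0, 0, 0], [0, 0, 0]]]' > path.dat && python3 drive.py path.dat|grep -E "tcp|ft|wid"; echo '[[[0, 0, -0.001], [0, 0, 0]], [[0, 0, 0], [0, 0, 0]]]' > path.dat && python3 drive.py path.dat|grep -E "tcp|ft|wid"; echo '[[[0, 0, -0.0007], [0, 0, 0]], [[0, 0, 0], [0, 0, 0]]]' > path.dat && python3 drive.py path.dat|grep -E "tcp|ft|wid"; done
```

```text
tcp_pos: [0.4547, 0.2377, 0.1059]
ft_force: [1.6, -0.7, -10.5]
width: 0.0195
tcp_pos: [0.4547, 0.2377, 0.1069]
ft_force: [1.6, 0.2, -10.3]
width: 0.0194
tcp_pos: [0.4547, 0.2377, 0.1074]
ft_force: [3.2, -0.0, -14.7]
width: 0.0192
```

```bash
echo '[[[0, 0, -0.0007], [0, 0, 0]], [[0, 0, 0], [0, 0, 0]], [[0, 0, 0], [0, 0, 0]]]' > path.dat && python3 drive.py path.dat|grep -E "tcp|ft|wid"; echo '[[[0, 0, 0], [0, 0, 0]], [[0, 0, 0], [0, 0, 0]], [[0, 0, 0], [0, 0, 0]], [[0, 0, 0], [0, 0, 0]], [[0, 0, 0], [0, 0, 0]]]' > path.dat && python3 drive.py path.dat
python3 - <<'E'
from h import *
a=crop(env.camera("side")["frame"],210,130,130,120,4.5);b=crop(env.camera("top")["frame"],165,170,40,40,1)
cv2.imwrite("pics/f.png",a[:,:,::-1])
E
```

```text
tcp_pos: [0.4546, 0.2377, 0.1076]
ft_force: [4.8, -0.6, -25.0]
width: 0.0194
t: 16.3
tcp_pos: [0.4545, 0.2377, 0.1076]
eef_rot: [0.001, 0.984, -0.179, -0.0]
ft_force: [5.0, -0.8, -25.4]
width: 0.0191
finger_force: 69.6
```

View pics/f.png

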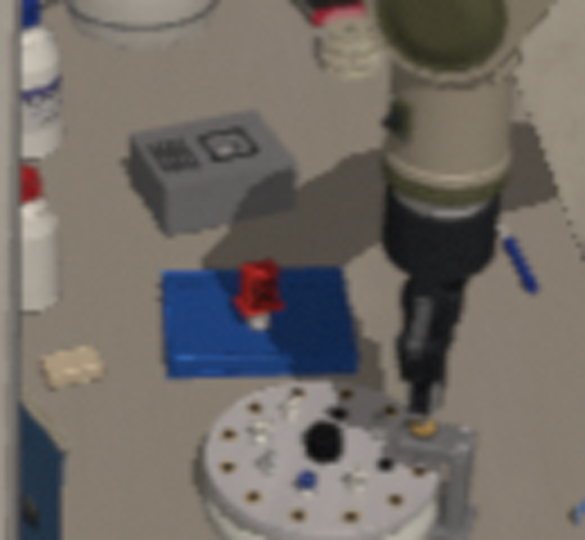

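The view shows the plug upright in the tray at about (260,290), the socket empty, and the knob held clear above its bush. The wrist reads a steady 25 N of pull against the stop, so I'm handing the job in.

```bash
python3 -c "
from cell import env
print(env.finish_job())"
```

```text
the job is handed in; nothing more can be done
None
```

The job is handed in: the plug stands upright in the blue tray, and the gripper is holding the index plunger up against its stop (about 14 mm lift, steady 25 N pull).

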